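# Fetch the parts carrier from behind the oil filters

## Robot

A 6-joint arm with a two-finger parallel gripper is mounted at the origin on the work surface. World frame = base frame: x ahead of the robot, y to its left, z up, the work surface at z = 0. Lengths are in m, angles in rad, forces in N, time in s.
With the tool pointing down it reaches from about 0.4 to 0.825 m from the base axis. Payload 7 kg.
Tool frame: the origin (TCP) lies between the finger pads; the fingertips stand 22 mm ahead of it and the grasp point (between the pads) lies 3 mm ahead of it (arm.tip_reach is the distance from the TCP to the fingertips, in m); z points along the fingers, y is the line along which they close (so a half turn about z gives the same grasp; the last joint's range is limited). The gripper opens to 88 mm and grips with 3 to 60 N. Pads are 19 mm wide; open, the fingers measure 130 mm over their backs; the gripper's body (78 mm by 193 mm) begins 47 mm behind the grasp point.
Start: joints at [-0.988, 0.359, 0.012, 0, -1.224, -0.288], TCP at [0.196, -0.646, 0.249] pointing down, gripper open.
Joint ranges: [-3.07, 3.07], [-1.43, 2.12], [-1.02, 1.25], [-3.03, 1.67], [-3.05, -0], [-3.03, 3.03]. Speed limits (rad/s): [2.39, 2.39, 3.01, 3.14, 3.14, 3.14].

## Interface

Orientations are given as [roll, pitch, yaw] about the fixed x, y, z axes, in that order (R = Rz(yaw) Ry(pitch) Rx(roll)).
In Python, from station import arm, viewer gives the robot as it stands. The module is installed in compiled form; this text tells all that it offers.
- The arm moves only by the tool apply_moves, never from a script. Its argument "commands" is a list that holds one entry, the list of rows, each a list of 5 numbers: the closure, from -1 (fully open) to 1 (shut), then the shift along the world's x, y, z as a fraction of full scale, then the turn about the world's z as a fraction of full scale. In form: [[[fingers, tx, ty, tz, yaw], ...]]. A call has 1 to 12 rows; each row shifts and turns the commanded pose from where the row before left it; what a row does not reach is not made up. Full scale, the value 1, is 20 cm for a shift and pi rad for a turn. A row lasts 1/10 s, in which the tool goes at most 50 mm and 8.59 degrees, less where a joint would pass 70% of its speed; a pose out of reach is approached as far as the arm can. A call with a number of a shift or a turn outside -1 to 1 is refused whole. A call with a gripper value outside its range is refused whole. The fingers move at their own pace and stop on an object; "force" is the grip in N (left out, the last holds). Time passes only in rows, so rows that do not move let the fingers close. It gives the time, the measured TCP pose, the force, the opening and the grip force at its end, in the units of the state.
- arm.get_state(): the state, without advancing time (a new reading comes with each control period).
- viewer.grab_frame(name): name is "side" or "top"; returns a dict with "image" (420x560x3 uint8, blue, green, red), "mtx" (3x3 intrinsics, pixels), "rvec" (rotation vector, rad) and "tvec" (3), from world to camera coordinates, as OpenCV has them. Camera axes: x right, y down, z forward; pixel columns grow to the right and rows downward; lengths in m; the calibration is good to about 2 mm. A picture is of the moment at which its call begins. There is no depth.
- arm.job_done(): hands the job in; it is judged then, once.
The state is a dict: "t": time; "q": joint angles; "qd": joint speeds; "joint_efforts": joint torques, N m; "eef_pos": TCP position; "ee_rot": TCP orientation; "force": force on the tool from outside, world axes, zero at the start; "moment": the same for the moment, N m; "width": finger opening in m; "gripper_force": force on a finger pad.
Only numpy, scipy, OpenCV 4.12 (cv2) and the standard library are available. Lean on these libraries where they do the work, as an engineer would, in place of code of your own. Each camera call takes 0.05 s, during which the arm holds its last target. There are 200 camera calls.

## Task

The small parts carrier with the bar handle stands at the back under the low wire shelf, behind the spin-on oil filters. Stand the filters aside, well clear of its path, then draw the carrier out from under the shelf by its bar with the swarf hook and stand it in the middle of the rubber mat, keeping it level. Finish by laying the hook back in its cradle and standing every filter back upright on the steel plate in front of the shelf, and leave the jar, wrench and valve as they are.

Things in the scene. Friction and masses are not known exactly. Their poses are not given: they have to be found in the camera images.
- rack: Fixed low wire shelf on four blue posts. Origin: on the bench, below the middle of the wires' front edge; +x runs in under the shelf, y along the edge, z up. The wires cover x 0 to 200 mm, y -190 to 190, at 176 to 187 mm height: no gripper gets under. Posts 16 mm square, 200 mm high, at y -190 and 190, x 5 and 200. A stop 33 mm high closes the back at x 200.
- plate (a point): Centre of the open front part of the shelf's fixed steel base plate, on its top, 3 mm above the bench; axes as the rack's. This part is 230 mm (x) by 400 mm (y), from 230 mm ahead of the shelf's edge up to the edge (the plate then runs on under the shelf). The filters belong on it.
- carrier: Grey open steel tray, 0.7 kg, 110 (its x) by 200 mm (y), walls 45 mm high, end plates, and a round bar handle along its y, 14 mm thick, 192 mm free, its centre 90 mm above the origin, mid-tray; free below down to bolts at 25 mm. Origin: centre of underside. Starts under the shelf, centre about 80 mm behind the edge, its -x side to the front; slides easily on the plate (friction about 0.35).
- filter_a: White spin-on oil filter, an upright can 64 mm in diameter and 68 mm high, 0.3 kg, shoulder rounded above 55 mm, dark steel base below. Origin: centre of the underside; z up. Two to four of the four alike filters are present; they start on the plate in the carrier's path, about 83 mm apart in a row along the shelf's edge, some 125 mm ahead of it.
- filter_b: White spin-on oil filter, an upright can 64 mm in diameter and 68 mm high, 0.3 kg, shoulder rounded above 55 mm, dark steel base below. Origin: centre of the underside; z up. Two to four of the four alike filters are present; they start on the plate in the carrier's path, about 83 mm apart in a row along the shelf's edge, some 125 mm ahead of it.
- filter_c: White spin-on oil filter, an upright can 64 mm in diameter and 68 mm high, 0.3 kg, shoulder rounded above 55 mm, dark steel base below. Origin: centre of the underside; z up. Two to four of the four alike filters are present; they start on the plate in the carrier's path, about 83 mm apart in a row along the shelf's edge, some 125 mm ahead of it.
- filter_d: White spin-on oil filter, an upright can 64 mm in diameter and 68 mm high, 0.3 kg, shoulder rounded above 55 mm, dark steel base below. Origin: centre of the underside; z up. Two to four of the four alike filters are present; they start on the plate in the carrier's path, about 83 mm apart in a row along the shelf's edge, some 125 mm ahead of it.
- hook: Swarf hook, 0.28 kg: black square grip 160 mm long, 22 mm thick, then a steel rod 8 mm thick with its end bent down at a right angle. Origin: centre of the grip; +x to the tip, z up. The grip covers x -80 to 80 mm, the rod runs on to x 300, turns down (-z) and ends 39 mm below the rod's axis. It balances near x 60: grip it near x 45.
- cradle_home (a point): Where the hook's origin lies when it rests in its cradle, 71 mm above the bench; hook x along this x, bent end down. The cradle is a fixed blue stand of two notched uprights 8 mm thick: at x -50 mm a notch 32 mm wide under the grip (its cheeks rise 7 mm above the grip's axis), at x 220 a notch 24 mm wide under the rod (cheeks 14 mm above the axis).
- mat: Fixed black rubber mat, 260 mm (x) by 180 mm (y), 3 mm thick. Origin: centre of its underside, on the bench.
- jar: Bystander: yellow jar, 72 mm in diameter, 95 mm high, loose. Origin: centre of the underside.
- wrench: Bystander: steel wrench 170 mm long, lying loose along its x. Origin: centre of the underside.
- valve: Bystander: engine valve standing on its head, 42 mm in diameter at the foot, stem 8 mm, 110 mm high, loose. Origin: centre of the underside.
Mind the look-alikes: they are no part of the job. Leave any orange, pink or turquoise look-alike of the filter_d alone.

How it is judged:
By the outcome, as a careful person would: the job done as asked, in the order asked, and still so for the second after the job is handed in, with the robot touching nothing.
Of filter_a, filter_b, filter_c, filter_d only 2 to 4 are there at a start; the rules pass over those that are not, and their reading is None.
At some moment in a run one of filter_a, filter_b, filter_c, filter_d, carrier may be knocked a few centimetres aside while the robot is not near it.
It also fails if it takes over 210 s, if anything falls off the work surface, if the arm or the gripper's body presses on something with over 40 N, if the wrist force passes 120 N, or if a joint passes its speed limit or range.

## Working session

There is one attempt and no reset: what is moved stays moved. The work goes in short steps, Python scripts to look and compute and a tool call to move; the robot and the scene stay as the last step left them, time stands still between calls to the robot, and variables do not carry over. Pictures are saved under pics/ and viewed, at most 15 in all, crops included, and the job is handed in when it is done.

Besides the shell and the picture viewer there is one more tool, called after "Request:" by a JSON object that holds its "op" and its "data". apply_moves: Moves the arm, as the interface text tells. Shift numbers are shares of 20 cm and turn numbers shares of pi rad, none past 1 either way. Its arguments: {"type":"object","properties":{"commands":{"type":"array","items":{"type":"array","items":{"type":"array","items":{"type":"number"}}}},"force":{"type":"number"}},"required":["commands"]}

```bash
mkdir -p pics; cat > h.py <<'E'
import numpy as np, cv2
from station import arm, viewer
def grab(n,save=None):
    f=viewer.grab_frame(n)
    if save: cv2.imwrite('pics/'+save,f['image'])
    return f
def ray(f,uv,z):
    R=cv2.Rodrigues(np.array(f['rvec'],float))[0];t=np.array(f['tvec'],float).ravel()
    c=-R.T@t; d=R.T@np.linalg.inv(np.array(f['mtx']))@np.array([uv[0],uv[1],1.])
    return c+d*(z-c[2])/d[2]
def proj(f,p):
    return cv2.projectPoints(np.array(p,float).reshape(-1,3),np.array(f['rvec'],float),np.array(f['tvec'],float),np.array(f['mtx'],float),None)[0].reshape(-1,2)
E
python3 - <<'E'
from h import *
for n in ['top','side']:
    f=grab(n,n+'0.png')
    R=cv2.Rodrigues(np.array(f['rvec'],float))[0]
    print(n,-R.T@np.array(f['tvec'],float).ravel(),R.round(2).tolist(),np.array(f['mtx']).tolist())
    for uv in [(0,0),(559,0),(0,419),(559,419)]: print(ray(f,uv,0).round(3))
print(arm.get_state())
E
```

```text
top [ 0.44281179 -0.01522725  1.22017901] [[-0.01, -1.0, -0.02], [-0.99, 0.01, -0.14], [0.14, 0.02, -0.99]] [[460.2104820407411, 0.0, 278.44391593077415], [0.0, 460.2104820407411, 206.78535634803023], [0.0, 0.0, 1.0]]
[1.221 0.803 0.   ]
[ 1.194 -0.792  0.   ]
[0.073 0.715 0.   ]
[ 0.072 -0.692  0.   ]
side [0.49823565 0.87490326 0.91827904] [[-0.99, -0.14, 0.01], [-0.1, 0.67, -0.73], [0.1, -0.73, -0.68]] [[389.9556851634722, 0.0, 278.50773512117024], [0.0, 389.9556851634722, 209.34105805175918], [0.0, 0.0, 1.0]]
[ 3.189 -2.211  0.   ]
[-1.354 -3.068  0.   ]
[1.132 0.65  0.   ]
[-0.081  0.471  0.   ]
{'t': 0.1, 'q': array([-9.87958280e-01,  3.59306821e-01,  1.11616096e-02, -3.06338676e-04,
       -1.22410102e+00, -2.88100806e-01]), 'qd': array([-0.00135991, -0.00067116,  0.00216969,  0.00091818, -0.00190886,
       -0.00193823]), 'joint_efforts': array([-1.77928672e-03, -5.84162414e+01,  2.93749470e+01,  7.01549694e+00,
        1.01886364e-02, -7.48207776e-05]), 'eef_pos': array([ 0.19594085, -0.64551601,  0.24772705]), 'ee_rot': array([ 3.14012068e+00, -1.35874707e-04, -2.84695961e+00]), 'force': array([ 0.55895219, -0.61120273,  0.01279825]), 'moment': array([0.01857539, 0.01367621, 0.00711755]), 'gripper_force': 0.0, 'width': 0.08758238759658926}
```

View pics/top0.png

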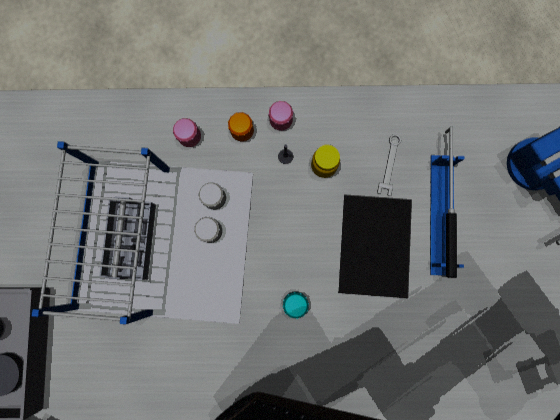

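View pics/side0.png

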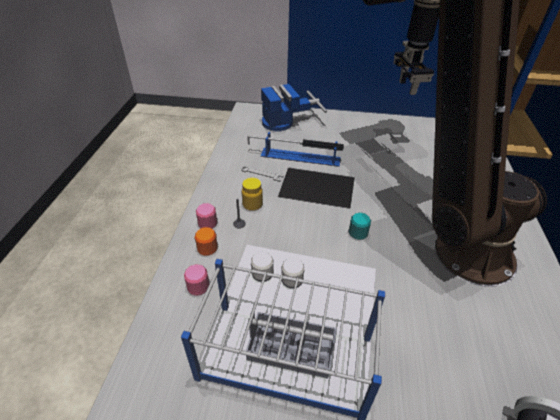

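Top view: the white filters are at (212,195) and (208,229). The shelf is on the left with the carrier at about (129,240). The mat is at (376,246), and the hook runs from its grip at (450,245) to the tip at (448,130). The look-alikes are pink (186,131), orange (240,125), pink (281,114) and turquoise (295,305). Only the white ones fit the description.

```bash
python3 - <<'E'
from h import *
f=grab('top'); im=f['image']; hsv=cv2.cvtColor(im,cv2.COLOR_BGR2HSV)
# rack posts
for uv in [(146,152),(124,320),(62,145),(37,313)]: print('post',ray(f,uv,0.2)[:2].round(3))
b=((hsv[...,0]>100)&(hsv[...,0]<130)&(hsv[...,1]>140)).astype(np.uint8)
n,l,s,c=cv2.connectedComponentsWithStats(b)
for i in range(1,n):
    if s[i,4]>20: print('blue',s[i],c[i].round(1))
k=(im.max(2)<45).astype(np.uint8)
n,l,s,c=cv2.connectedComponentsWithStats(k)
for i in range(1,n):
    if s[i,4]>300:
        r=cv2.minAreaRect(np.argwhere(l==i)[:,::-1].astype(np.float32)); print('dark',s[i],np.round(r[0],1),np.round(r[1],1),r[2], [ray(f,p,0.003 if s[i,4]>2000 else .082)[:2].round(3).tolist() for p in cv2.boxPoints(r)])
for z in (.071,.003):
  for uv in [(212,195),(208,229)]: print('filt',z,ray(f,uv,z)[:2].round(3))
for uv in [(180,168),(253,173),(239,324),(165,318)]: print('plate',ray(f,uv,.003)[:2].round(3))
a=cv2.resize(im[170:300,80:260],None,fx=4.4,fy=4.4,interpolation=cv2.INTER_CUBIC)
h=cv2.resize(im[115:290,410:480],None,fx=3.27,fy=3.27,interpolation=cv2.INTER_CUBIC)
cv2.imwrite('pics/a.png',a); 
s=grab('side')['image']
h2=cv2.resize(s[125:210,235:365],None,fx=4.3,fy=4.3,interpolation=cv2.INTER_CUBIC)
o=np.zeros((572,800,3),np.uint8); o[:572,:229]=h[:572,:229]; o[:365,230:230+559]=h2[:365,:559]
cv2.imwrite('pics/b.png',o)
E
```

```text
post [0.713 0.303]
post [0.338 0.338]
post [0.732 0.497]
post [0.354 0.53 ]
blue [ 507  128   53   72 2393] [535.8 163. ]
blue [ 57 142  41  22 230] [ 75.7 153.1]
blue [141 148  28  24 211] [154.4 159.4]
blue [ 430  155   20  121 2011] [439.  211.6]
blue [453 156  11  53 106] [455.5 170.6]
blue [ 88 166   7  14  67] [ 91.1 172.6]
blue [ 86 182   7  14  68] [ 88.8 188.8]
blue [ 84 199   6  13  67] [ 86.5 205. ]
blue [ 81 215   7  14  75] [ 84.2 221.7]
blue [ 79 231   7  14  73] [ 81.9 237.9]
blue [ 77 248   6  14  69] [ 79.4 254.8]
blue [ 74 265   7  14  74] [ 77.2 271.8]
blue [ 72 282   7  15  76] [ 74.8 288.6]
blue [ 31 299  48  19 277] [ 55.  308.7]
blue [120 310  32  14 199] [135.4 316.6]
dark [ 507  143   53   60 1289] [533.  176.5] [72.  35.4] 53.130104064941406 [[0.719, -0.548], [0.773, -0.623], [0.624, -0.718], [0.572, -0.644]]
dark [ 338  195   73  103 6694] [375.4 246.2] [69.2 98.6] 3.4473867416381836 [[0.383, -0.149], [0.642, -0.171], [0.629, -0.355], [0.371, -0.327]]
dark [143 203  13  76 383] [148.8 240.7] [ 5.1 75.4] 6.34019136428833 [[0.427, 0.339], [0.613, 0.324], [0.611, 0.311], [0.425, 0.326]]
dark [442 213  17  65 716] [451.6 245. ] [15.8 64.3] 4.236394882202148 [[0.426, -0.393], [0.583, -0.413], [0.579, -0.452], [0.423, -0.431]]
dark [  23  288   56  132 2387] [ 50.9 354.6] [ 49.  131.7] 3.1302449703216553 [[0.074, 0.655], [0.403, 0.659], [0.395, 0.529], [0.068, 0.529]]
dark [ 215  388  162   32 2552] [295.5 403.5] [161.  31.] -0.0 [[0.074, 0.167], [0.148, 0.168], [0.147, -0.24], [0.073, -0.237]]
filt 0.071 [0.633 0.171]
filt 0.071 [0.547 0.18 ]
filt 0.003 [0.645 0.182]
filt 0.003 [0.553 0.191]
plate [0.72 0.27]
plate [0.704 0.072]
plate [0.306 0.108]
plate [0.322 0.3  ]
```

View pics/a.png

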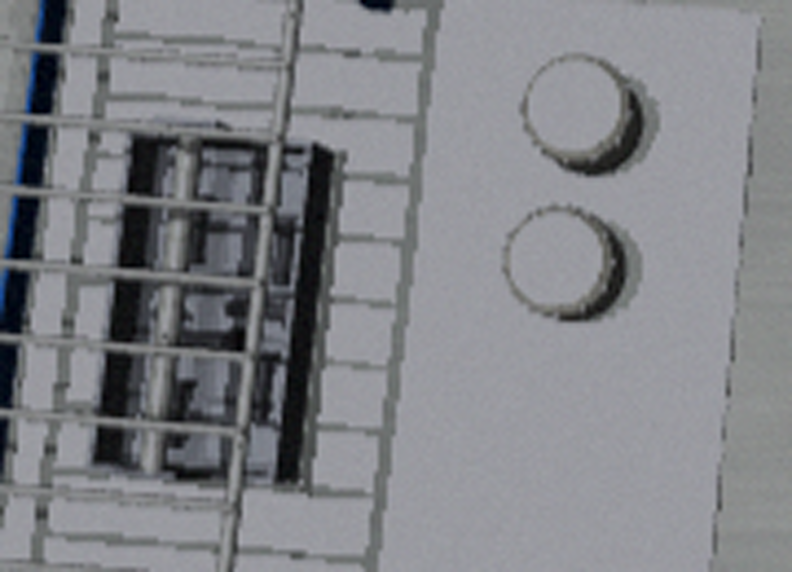

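View pics/b.png

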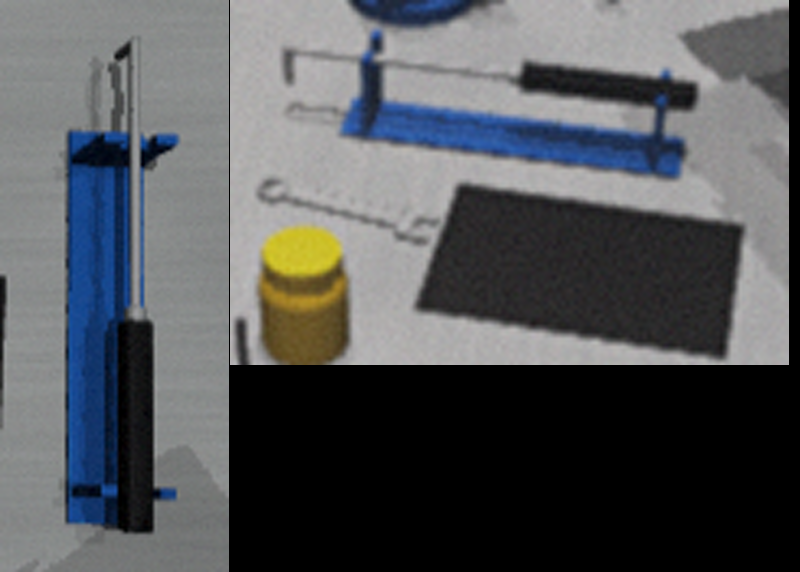

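Crops show two clean white cans and the bar from about (123,202) to (114,277) in top-view pixels. The hook sits in the cradle pointing to world +x.

```bash
python3 - <<'E'
from h import *
f=grab('top')
def r(n,uv,z): print(n,ray(f,uv,z)[:2].round(4))
r('fA',(211.1,194.3),.066); r('fB',(206.4,229.1),.066)
r('bar1',(123.2,201.8),.1); r('bar2',(114.1,276.8),.1)
r('rod tip',(451.3,127.2),.073); r('rod base',(452.2,209.8),.073)
r('grip front',(452.2,212.9),.082); r('grip rear',(452.3,277.4),.082)
r('cradle front upright',(453,159.5),.085);r('mat',(375.4,246.2),.003)
r('turq',(295,305),.06);r('valve',(286,154),0);r('jar',(326,160),.09);r('pink',(186,131),.065);r('orange',(240,125),.065)
s=grab('side')
for uv in [(261,262),(292,269)]: print('side filt',ray(s,uv,.066).round(3))
k=(235,125)
print('grip side mid', ray(s,(235+(522-230)/4.3,125+75/4.3),.075).round(3), ray(s,(235+(697-230)/4.3,125+94/4.3),.075).round(3))
E
```

```text
fA [0.6361 0.1741]
fB [0.5473 0.1848]
bar1 [0.6136 0.3864]
bar2 [0.4301 0.4012]
rod tip [ 0.8035 -0.4416]
rod base [ 0.5902 -0.4316]
grip front [ 0.5813 -0.4278]
grip rear [ 0.4234 -0.419 ]
cradle front upright [ 0.7159 -0.4366]
mat [ 0.5044 -0.2506]
turq [ 0.358  -0.0365]
valve [ 0.7563 -0.0177]
jar [ 0.7167 -0.1178]
pink [0.8038 0.2421]
orange [0.8183 0.1014]
side filt [0.637 0.185 0.066]
side filt [0.548 0.197 0.066]
grip side mid [ 0.579 -0.424  0.075] [ 0.42  -0.419  0.075]
```

Request:
{"op": "apply_moves", "data": {"commands": [[[-1,0.1,0.187,0,0],[-1,0.1,0.187,0,0],[-1,0.1,0.187,0,0],[-1,0.1,0.187,0,0],[-1,0.1,0.187,0,0],[-1,0.1,0.187,0,0],[-1,0.1,0.187,0,0],[-1,0.1,0.187,0,0],[-1,0.1,0.187,0,0],[-1,0.1,0.187,0,0],[-1,0.1,0.187,0,0],[-1,0.1,0.187,0,0]]], "force": 20}}

```text
t: 1.5
eef_pos: [0.4366, -0.1954, 0.2489]
ee_rot: [-3.141, 0.001, -2.847]
force: [1.8, -0.1, -0.2]
width: 0.0875
gripper_force: 0.0
```

Request:
{"op": "apply_moves", "data": {"commands": [[[-1,0.1,0.187,0,0],[-1,0.1,0.187,0,0],[-1,0.1,0.187,0,0],[-1,0.1,0.187,0,0],[-1,0.1,0.187,0,0],[-1,0.1,0.187,0,0],[-1,0.1,0.187,0,0],[-1,0.1,0.187,0,0],[-1,0.1,0.187,0,0],[-1,0.1,0.187,0,0],[-1,0,0,0,0]]]}}

```text
t: 2.6
eef_pos: [0.6377, 0.181, 0.247]
ee_rot: [-3.141, -0.001, -2.844]
force: [-0.4, -0.3, -0.7]
width: 0.0876
gripper_force: 0.0
```

Request:
{"op": "apply_moves", "data": {"commands": [[[-1,0,-0.005,-0.17,0],[-1,0,0,-0.17,0],[-1,0,0,-0.17,0],[-1,0,0,-0.17,0],[-1,0,0,-0.17,0],[-1,0,0,-0.17,0],[-1,0,0,0,0],[1,0,0,0,0],[1,0,0,0,0],[1,0,0,0,0],[1,0,0,0,0],[1,0,0,0,0]]]}}

```text
t: 3.8
eef_pos: [0.637, 0.1764, 0.0466]
ee_rot: [3.141, 0.003, -2.846]
force: [-1.8, -0.4, 6.4]
width: 0.0639
gripper_force: 20.0
```

Request:
{"op": "apply_moves", "data": {"commands": [[[1,0,0,0.18,0],[1,0,0,0.18,0],[1,0,0,0.18,0],[1,0,0,0.18,0],[1,-0.1275,-0.181,0,0],[1,-0.1275,-0.181,0,0],[1,-0.1275,-0.181,0,0],[1,-0.1275,-0.181,0,0],[1,-0.1275,-0.181,0,0],[1,-0.1275,-0.181,0,0],[1,-0.1275,-0.181,0,0],[1,-0.1275,-0.181,0,0]]]}}

```text
t: 5.0
eef_pos: [0.4303, -0.1147, 0.1887]
ee_rot: [3.141, 0.001, -2.847]
force: [1.4, -0.9, -2.8]
width: 0.0634
gripper_force: 20.0
```

Request:
{"op": "apply_moves", "data": {"commands": [[[1,-0.1275,-0.181,0,0],[1,-0.1275,-0.181,0,0],[1,-0.1275,-0.181,0,0],[1,-0.1275,-0.181,0,0],[1,-0.1275,-0.181,0,0],[1,-0.1275,-0.181,0,0],[1,0,0,-0.18,0],[1,0,0,-0.18,0],[1,0,0,-0.18,0],[1,0,0,-0.1,0],[1,0,0,0,0]]]}}

```text
t: 6.1
eef_pos: [0.2769, -0.3298, 0.0584]
ee_rot: [3.138, -0.004, -2.848]
force: [-0.3, -0.5, -3.2]
width: 0.0636
gripper_force: 20.0
```

Request:
{"op": "apply_moves", "data": {"commands": [[[1,0,0,-0.04,0],[1,0,0,-0.025,0],[1,0,0,-0.008,0],[1,0,0,0,0],[-1,0,0,0,0],[-1,0,0,0,0],[-1,0,0,0,0],[-1,0,0,0.15,0],[-1,0,0,0.2,0],[-1,0,0,0.2,0],[-1,0,0,0.2,0]]]}}

```text
t: 7.2
eef_pos: [0.2788, -0.3308, 0.1979]
ee_rot: [-3.141, 0.0, -2.847]
force: [1.8, -0.4, 0.3]
width: 0.0872
gripper_force: 0.0
```

Request:
{"op": "apply_moves", "data": {"commands": [[[-1,0.15,0.17,0,0],[-1,0.15,0.17,0,0],[-1,0.15,0.17,0,0],[-1,0.15,0.17,0,0],[-1,0.15,0.17,0,0],[-1,0.15,0.17,0,0],[-1,0.0556,0.197,0,0],[-1,0.0556,0.197,0,0],[-1,0.0556,0.197,0,0],[-1,0.0556,0.197,0,0],[-1,0.0556,0.197,0,0],[-1,0.0556,0.197,0,0]]]}}

```text
t: 8.4
eef_pos: [0.526, 0.1113, 0.1963]
ee_rot: [3.142, 0.001, -2.847]
force: [1.1, -0.2, 0.5]
width: 0.0879
gripper_force: 0.0
```

Request:
{"op": "apply_moves", "data": {"commands": [[[-1,0.0556,0.197,0,0],[-1,0.0556,0.197,0,0],[-1,0,0,-0.16,0],[-1,0,0,-0.16,0],[-1,0,0,-0.16,0]]]}}

```text
t: 8.9
eef_pos: [0.5481, 0.1889, 0.0991]
ee_rot: [3.141, 0.001, -2.846]
force: [0.8, -0.3, 0.2]
width: 0.0877
gripper_force: 0.0
```

Request:
{"op": "apply_moves", "data": {"commands": [[[-1,0,0,-0.14,0],[-1,0,0,-0.14,0],[-1,0,0,0,0],[1,0,0,0,0],[1,0,0,0,0],[1,0,0,0,0],[1,0,0,0,0],[1,0,0,0,0]]]}}

```text
t: 9.7
eef_pos: [0.5488, 0.1887, 0.0455]
ee_rot: [3.141, 0.002, -2.846]
force: [-1.5, -0.8, 7.5]
width: 0.0631
gripper_force: 20.0
```

Request:
{"op": "apply_moves", "data": {"commands": [[[1,0,0,0.18,0],[1,0,0,0.18,0],[1,0,0,0.18,0],[1,0,0,0.18,0],[1,-0.05,-0.2,0,0],[1,-0.05,-0.2,0,0],[1,-0.05,-0.2,0,0],[1,-0.05,-0.2,0,0],[1,-0.05,-0.2,0,0],[1,-0.05,-0.2,0,0],[1,-0.05,-0.2,0,0],[1,-0.05,-0.2,0,0]]]}}

```text
t: 10.9
eef_pos: [0.4669, -0.133, 0.1882]
ee_rot: [3.141, 0.001, -2.847]
force: [0.4, -0.3, -2.9]
width: 0.0633
gripper_force: 20.0
```

Request:
{"op": "apply_moves", "data": {"commands": [[[1,-0.1556,-0.181,0,0],[1,-0.1556,-0.181,0,0],[1,-0.1556,-0.181,0,0],[1,-0.1556,-0.181,0,0],[1,-0.1556,-0.181,0,0],[1,-0.1556,-0.181,0,0],[1,-0.1556,-0.181,0,0],[1,-0.1556,-0.181,0,0],[1,0,0,-0.18,0],[1,0,0,-0.18,0],[1,0,0,-0.18,0],[1,0,0,-0.1,0]]]}}

```text
t: 12.1
eef_pos: [0.2175, -0.4201, 0.0576]
ee_rot: [3.139, -0.001, -2.849]
force: [0.0, -0.1, -3.3]
width: 0.0628
gripper_force: 20.0
```

Request:
{"op": "apply_moves", "data": {"commands": [[[1,0,0,-0.05,0],[1,0,0,-0.03,0],[1,0,0,-0.013,0],[1,0,0,0,0],[-1,0,0,0,0],[-1,0,0,0,0],[-1,0,0,0,0],[-1,0,0,0.15,0],[-1,0,0,0.2,0],[-1,0,0,0.2,0],[-1,0,0,0.2,0]]]}}

```text
t: 13.2
eef_pos: [0.2189, -0.4211, 0.1933]
ee_rot: [-3.141, 0.0, -2.847]
force: [-0.3, -1.3, -0.1]
width: 0.0879
gripper_force: 0.0
```

Request:
{"op": "apply_moves", "data": {"commands": [[[-1,0.205,-0.004,0,-0.037],[-1,0.205,-0.004,0,-0.037],[-1,0.205,-0.004,0,-0.0365],[-1,0.205,-0.004,0,0],[-1,0.205,-0.004,0,0],[-1,0.205,-0.004,0,0],[-1,0.205,-0.004,0,0],[-1,0.205,-0.002,0,0],[-1,0,0,-0.12,0],[-1,0,0,-0.12,0],[-1,0,0,-0.12,0],[-1,0,0,0,0]]]}}

```text
t: 14.4
eef_pos: [0.5452, -0.426, 0.1155]
ee_rot: [3.139, -0.006, 3.089]
force: [-0.1, -0.2, -0.6]
width: 0.0877
gripper_force: 0.0
```

```bash
python3 - <<'E'
from h import *
f=grab('top','t1.png'); s=grab('side','s1.png')
a=f['image'];b=s['image']
o=np.zeros((600,800,3),np.uint8)
o[:420,:560]=a
o[:420,560:]=b[:420,200:440]
cv2.imwrite('pics/m1.png',o[:420]);print(arm.get_state()['eef_pos'])
E
```

```text
[ 0.54714461 -0.42743502  0.11966539]
```

View pics/m1.png

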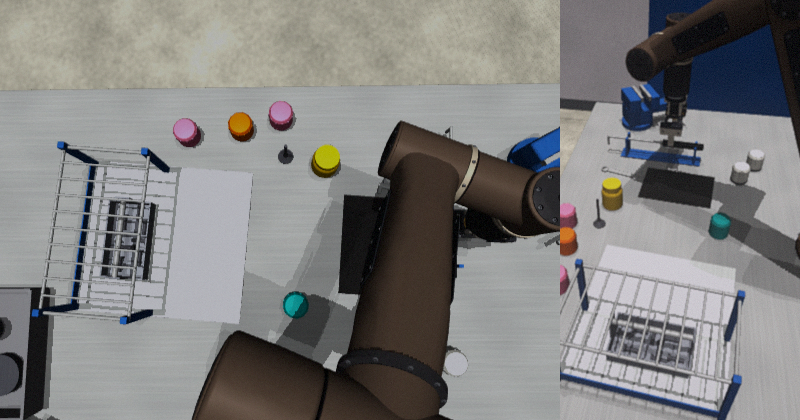

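The filters stand upright aside (side pane (740,172) and (756,160)), and the plate is clear. Next I grip the hook.

Request:
{"op": "apply_moves", "data": {"commands": [[[-1,0,0,-0.114,0],[-1,0,0,-0.114,0],[-1,0,0,0,0],[1,0,0,0,0],[1,0,0,0,0],[1,0,0,0,0],[1,0,0,0,0],[1,0,0,0,0],[1,0,0,0,0],[1,0,0,0,0]]], "force": 40}}

```text
t: 15.5
eef_pos: [0.5471, -0.4273, 0.0738]
ee_rot: [-3.142, 0.0, 3.089]
force: [-0.2, 0.4, 0.8]
width: 0.0372
gripper_force: 0.0
```

Request:
{"op": "apply_moves", "data": {"commands": [[[1,0,0,0,0],[1,0,0,0,0],[1,0,0,0,0],[1,0,0,0,0]]]}}

```text
t: 15.9
eef_pos: [0.5471, -0.4273, 0.0737]
ee_rot: [3.142, -0.0, 3.089]
force: [0.1, 0.1, -0.2]
width: 0.0218
gripper_force: 40.0
```

Request:
{"op": "apply_moves", "data": {"commands": [[[1,0,0,0.08,0],[1,0,0,0.12,0],[1,0,0,0.15,0],[1,0,0,0.15,0],[1,0,0,0.15,0],[1,0,0,0,0]]]}}

```text
t: 16.5
eef_pos: [0.5488, -0.4284, 0.2087]
ee_rot: [-3.138, 0.006, 3.09]
force: [0.7, -1.0, -2.1]
width: 0.0222
gripper_force: 40.0
```

Request:
{"op": "apply_moves", "data": {"commands": [[[1,-0.023,0.19,0,0.041],[1,-0.023,0.19,0,0.041],[1,-0.023,0.19,0,0.041],[1,-0.023,0.19,0,0.041],[1,-0.023,0.19,0,0.041],[1,-0.023,0.19,0,0.041],[1,-0.023,0.19,0,0.041],[1,-0.023,0.19,0,0.041],[1,-0.023,0.19,0,0.041],[1,-0.023,0.19,0,0.041],[1,-0.023,0.19,0,0.041],[1,-0.023,0.19,0,0.041]]]}}

```text
t: 17.7
eef_pos: [0.4908, 0.03, 0.203]
ee_rot: [3.14, -0.0, -1.643]
force: [1.7, 0.1, -2.3]
width: 0.0216
gripper_force: 40.0
```

Request:
{"op": "apply_moves", "data": {"commands": [[[1,0,0,-0.1,0],[1,0,0,-0.1,0],[1,0,0,-0.1,0],[1,0,0,-0.08,0],[1,0,0,0,0],[1,0,0,0,0]]]}}

```text
t: 18.3
eef_pos: [0.4916, 0.0285, 0.1275]
ee_rot: [3.14, -0.001, -1.648]
force: [-0.2, -0.5, -3.1]
width: 0.0218
gripper_force: 40.0
```

```bash
python3 - <<'E'
from h import *
f=grab('top','t2.png'); s=grab('side','s2.png')
o=np.zeros((450,800,3),np.uint8)
o[:,:450]=cv2.resize(f['image'][130:330,60:260],(450,450),interpolation=cv2.INTER_CUBIC)
o[:,450:]=cv2.resize(s['image'][200:400,200:356],(350,450),interpolation=cv2.INTER_CUBIC)
cv2.imwrite('pics/m2.png',o);st=arm.get_state();print(st['eef_pos'],st['ee_rot'],st['force'])
E
```

```text
[0.49237551 0.02886622 0.12849287] [-3.14059344e+00  3.69795300e-04 -1.64815565e+00] [-0.02754657 -1.32566114 -2.18775951]
```

View pics/m2.png

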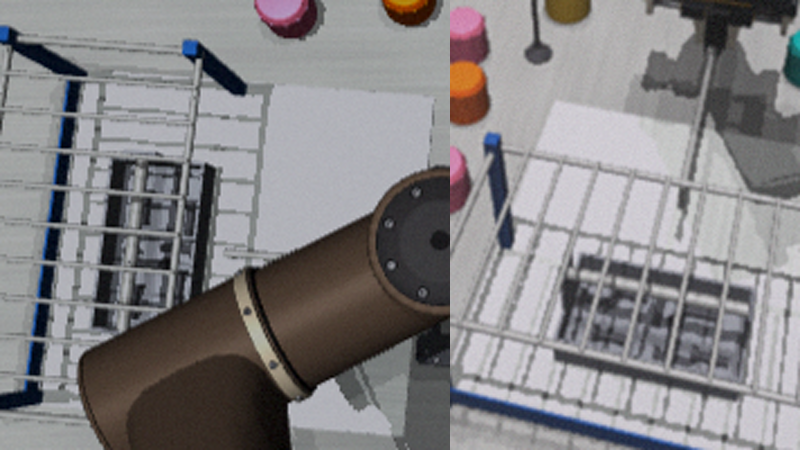

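Top pane: the hook tip is at full-image pixel (160,242), still in front of the edge and in line with the bar's middle. I raise it a little and go in.

Request:
{"op": "apply_moves", "data": {"commands": [[[1,0,0,0.06,0],[1,0,0,0.06,0],[1,0,0,0,0],[1,0.011,0.136,0,0],[1,0.011,0.136,0,0],[1,0.011,0.136,0,0],[1,0.011,0.136,0,0],[1,0.011,0.136,0,0],[1,0,0,0,0],[1,0,0,0,0]]]}}

```text
t: 19.4
eef_pos: [0.5028, 0.1653, 0.1519]
ee_rot: [-3.142, 0.0, -1.647]
force: [-1.1, -1.0, -3.5]
width: 0.0219
gripper_force: 40.0
```

```bash
python3 - <<'E'
from h import *
f=grab('top','t3.png'); s=grab('side','s3.png')
o=np.zeros((450,800,3),np.uint8)
o[:,:450]=cv2.resize(f['image'][180:280,80:180],(450,450),interpolation=cv2.INTER_CUBIC)
o[:,450:]=cv2.resize(s['image'][270:390,250:343],(350,450),interpolation=cv2.INTER_CUBIC)
cv2.imwrite('pics/m3.png',o);st=arm.get_state();print(st['eef_pos'],st['ee_rot'],st['force'])
E
```

```text
[0.50263465 0.16430429 0.15184451] [ 3.14142588e+00  7.03533067e-06 -1.64846149e+00] [-0.88350107  0.05809861 -2.58137751]
```

View pics/m3.png

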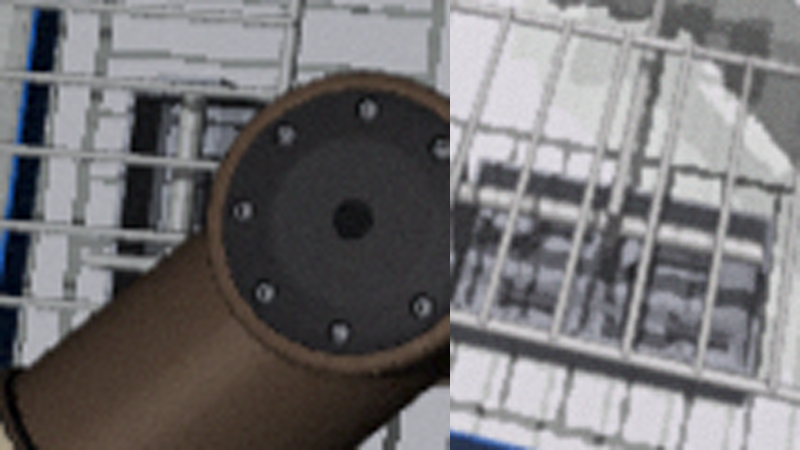

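```bash
python3 - <<'E'
from h import *
f=grab('top');s=grab('side')
print(ray(f,(98.9,238.2),.148).round(3), ray(s,(293.8,326),.149).round(3), ray(s,(293.8,326),.11).round(3))
print(proj(s,[(.524,.42,.149),(.524,.42,.110)]),proj(s,[(.43,.4,.093),(.614,.386,.093)]))
E
```

```text
[0.52  0.423 0.148] [0.521 0.419 0.149] [0.522 0.396 0.11 ]
[[292.35570205 326.16503804]
 [291.74409541 335.30385955]] [[332.97776279 336.77997387]
 [255.5976191  320.87836863]]
```

Both views put the tip at about (0.521, 0.421), some 27 mm behind the bar as planned. Next I lower and draw.

Request:
{"op": "apply_moves", "data": {"commands": [[[1,0,0,-0.06,0],[1,0,0,-0.06,0],[1,0,0,-0.06,0],[1,0,0,0,0],[1,-0.002,-0.025,0,0],[1,-0.002,-0.025,0,0],[1,-0.002,-0.025,0,0],[1,-0.002,-0.025,0,0],[1,-0.003,-0.035,0,0],[1,-0.003,-0.035,0,0]]]}}

```text
t: 20.6
eef_pos: [0.5002, 0.1303, 0.116]
ee_rot: [-3.141, 0.001, -1.648]
force: [0.2, 1.4, -2.9]
width: 0.0219
gripper_force: 40.0
```

Request:
{"op": "apply_moves", "data": {"commands": [[[1,-0.004,-0.05,0,0],[1,-0.005,-0.06,0,0],[1,-0.005,-0.06,0,0],[1,-0.005,-0.06,0,0],[1,-0.005,-0.06,0,0],[1,-0.005,-0.06,0,0],[1,-0.005,-0.06,0,0],[1,-0.005,-0.06,0,0],[1,-0.005,-0.06,0,0],[1,-0.005,-0.06,0,0],[1,-0.005,-0.06,0,0]]]}}

```text
t: 21.7
eef_pos: [0.4892, -0.0003, 0.1157]
ee_rot: [3.141, -0.0, -1.648]
force: [0.0, 2.2, -3.1]
width: 0.0219
gripper_force: 40.0
```

Request:
{"op": "apply_moves", "data": {"commands": [[[1,-0.005,-0.06,0,0],[1,-0.005,-0.06,0,0],[1,-0.005,-0.06,0,0],[1,-0.003,-0.04,0,0],[1,-0.002,-0.03,0,0],[1,-0.002,-0.02,0,0],[1,0,-0.01,0,0],[1,0,0,0,0]]]}}

```text
t: 22.5
eef_pos: [0.4848, -0.0555, 0.1157]
ee_rot: [3.141, -0.0, -1.648]
force: [-1.1, 0.7, -3.4]
width: 0.0217
gripper_force: 40.0
```

```bash
python3 - <<'E'
from h import *
f=grab('top','t4.png'); s=grab('side','s4.png')
o=np.zeros((450,800,3),np.uint8)
o[:,:450]=cv2.resize(f['image'][130:330,60:260],(450,450),interpolation=cv2.INTER_CUBIC)
o[:,450:]=cv2.resize(s['image'][180:380,220:376],(350,450),interpolation=cv2.INTER_CUBIC)
cv2.imwrite('pics/m4.png',o);st=arm.get_state();print(st['eef_pos'],st['ee_rot'],st['force'])
E
```

```text
[ 0.48479478 -0.05530772  0.11573688] [ 3.14129424e+00 -3.26333364e-04 -1.64813711e+00] [ 0.096177   -0.12423098 -3.54368065]
```

View pics/m4.png

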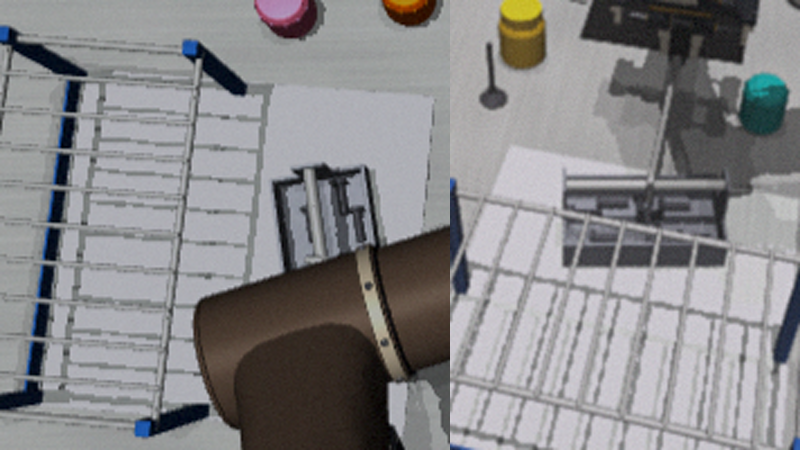

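The carrier is out in front of the edge, turned a few degrees, and still hooked. I pull a little more, then free and lift the hook.

Request:
{"op": "apply_moves", "data": {"commands": [[[1,-0.002,-0.03,0,0],[1,-0.004,-0.05,0,0],[1,-0.003,-0.04,0,0],[1,-0.002,-0.02,0,0],[1,0,-0.01,0,0],[1,0,0,0,0],[1,0.002,0.025,0,0],[1,0.002,0.025,0,0],[1,0,0,0.1,0],[1,0,0,0.15,0],[1,0,0,0.18,0],[1,0,0,0.18,0]]]}}

```text
t: 23.8
eef_pos: [0.4831, -0.0748, 0.239]
ee_rot: [3.141, -0.0, -1.648]
force: [2.2, -0.3, -3.0]
width: 0.022
gripper_force: 40.0
```

Request:
{"op": "apply_moves", "data": {"commands": [[[1,0.025,-0.14,0,-0.041],[1,0.025,-0.14,0,-0.041],[1,0.025,-0.14,0,-0.041],[1,0.025,-0.14,0,-0.041],[1,0.025,-0.14,0,-0.041],[1,0.025,-0.14,0,-0.041],[1,0.025,-0.14,0,-0.041],[1,0.025,-0.14,0,-0.041],[1,0.025,-0.14,0,-0.041],[1,0.025,-0.14,0,-0.041],[1,0.025,-0.14,0,-0.041],[1,0.025,-0.14,0,-0.041]]]}}

```text
t: 25.0
eef_pos: [0.5439, -0.4117, 0.2373]
ee_rot: [3.141, -0.001, 3.084]
force: [0.9, 0.5, -2.7]
width: 0.0221
gripper_force: 40.0
```

Request:
{"op": "apply_moves", "data": {"commands": [[[1,0,0,0,0],[1,0,0,0,0]]]}}

```text
t: 25.2
eef_pos: [0.5434, -0.4111, 0.2367]
ee_rot: [3.141, -0.001, 3.09]
force: [0.1, 0.0, -2.9]
width: 0.022
gripper_force: 40.0
```

```bash
python3 - <<'E'
from h import *
f=grab('top','t5.png'); s=grab('side','s5.png')
st=arm.get_state();print(st['eef_pos'],st['ee_rot'],st['force'])
cv2.imwrite('pics/m5.png',cv2.resize(f['image'][130:330,100:300],(600,600),interpolation=cv2.INTER_CUBIC))
E
```

```text
[ 0.54353549 -0.41030028  0.23744961] [ 3.14113685e+00 -6.25673448e-04  3.09101631e+00] [-0.40513847 -0.07163058 -2.7148595 ]
```

View pics/m5.png

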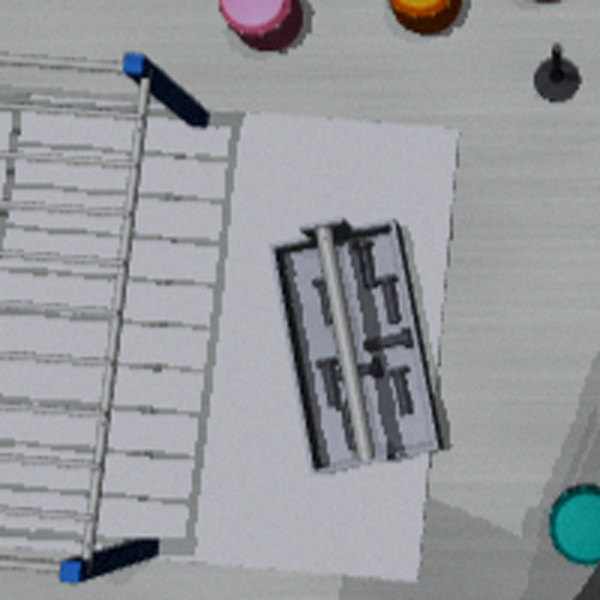

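Carrier stands fully out on the plate, bar from px (208,206) to (222,283). Next I lay the hook in its cradle to free the gripper.

Request:
{"op": "apply_moves", "data": {"commands": [[[1,0.018,-0.084,0,-0.001],[1,0,0,-0.15,0],[1,0,0,-0.15,0],[1,0,0,-0.15,0],[1,0,0,-0.12,0],[1,0,0,-0.08,0],[1,0,0,0,0],[1,0,0,0,0]]]}}

```text
t: 26.1
eef_pos: [0.5476, -0.4275, 0.1086]
ee_rot: [-3.141, 0.0, 3.088]
force: [0.7, -0.6, -2.2]
width: 0.0218
gripper_force: 40.0
```

```bash
python3 - <<'E'
from h import *
f=grab('top','t6.png'); s=grab('side','s6.png')
st=arm.get_state();print(st['eef_pos'],st['ee_rot'],st['force'])
o=np.zeros((460,800,3),np.uint8)
o[:,:240]=cv2.resize(f['image'][115:290,410:501],(240,460),interpolation=cv2.INTER_CUBIC)
o[:,240:]=cv2.resize(s['image'][120:200,235:332],(560,460),interpolation=cv2.INTER_CUBIC)
cv2.imwrite('pics/m6.png',o)
for uv in [(207.7,206),(222,283.3)]: print(ray(f,uv,.1).round(4))
E
```

```text
[ 0.54811355 -0.42807154  0.10956429] [-3.14043370e+00  2.24292519e-03  3.08724946e+00] [ 0.1805235  -0.75672854 -1.81206205]
[0.6012 0.1765 0.1   ]
[0.413  0.1393 0.1   ]
```

View pics/m6.png

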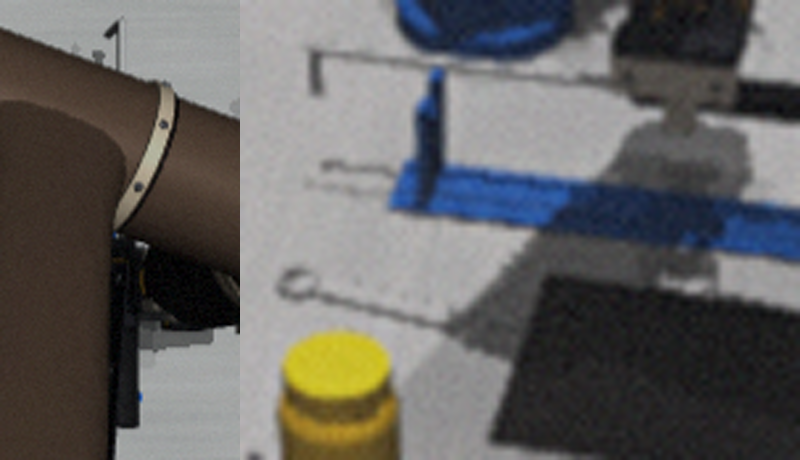

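The hook is level and in line above the cradle.

Request:
{"op": "apply_moves", "data": {"commands": [[[1,0,0,-0.06,0],[1,0,0,-0.05,0],[1,0,0,-0.04,0],[1,0,0,-0.022,0],[1,0,0,0,0],[1,0,0,0,0]]]}}

```text
t: 26.8
eef_pos: [0.5468, -0.428, 0.0736]
ee_rot: [3.142, -0.001, 3.086]
force: [-3.0, 1.5, 3.9]
width: 0.0218
gripper_force: 40.0
```

Request:
{"op": "apply_moves", "data": {"commands": [[[-1,0,0,0,0],[-1,0,0,0,0],[-1,0,0,0,0],[-1,0,0,0.1,0],[-1,0,0,0.15,0],[-1,0,0,0.2,0],[-1,0,0,0.2,0],[-1,0,0,0.18,0],[-1,-0.013,0.195,0,0.04],[-1,-0.013,0.195,0,0.04],[-1,-0.013,0.195,0,0],[-1,-0.013,0.195,0,0]]]}}

```text
t: 28.0
eef_pos: [0.5365, -0.2708, 0.2394]
ee_rot: [-3.141, 0.001, -2.946]
force: [1.0, -0.3, 0.5]
width: 0.0872
gripper_force: 0.0
```

Request:
{"op": "apply_moves", "data": {"commands": [[[-1,-0.013,0.195,0,0],[-1,-0.013,0.195,0,0],[-1,-0.013,0.195,0,0],[-1,-0.013,0.195,0,0],[-1,-0.013,0.195,0,0],[-1,-0.013,0.195,0,0],[-1,-0.013,0.195,0,0],[-1,-0.013,0.195,0,0],[-1,0,0,0,0],[-1,0,0,0,0]]]}}

```text
t: 29.0
eef_pos: [0.5159, 0.0409, 0.2395]
ee_rot: [3.142, 0.0, -2.943]
force: [0.7, 0.2, 0.4]
width: 0.0875
gripper_force: 0.0
```

```bash
python3 - <<'E'
from h import *
f=grab('top','t7.png'); s=grab('side','s7.png')
st=arm.get_state();print(st['eef_pos'],st['ee_rot'],st['force'])
o=np.zeros((460,800,3),np.uint8)
o[:,:240]=cv2.resize(f['image'][115:290,410:501],(240,460),interpolation=cv2.INTER_CUBIC)
o[:,240:]=cv2.resize(s['image'][110:290,200:419],(560,460),interpolation=cv2.INTER_CUBIC)
cv2.imwrite('pics/m7.png',o)
E
```

```text
[0.51594535 0.0394844  0.23937002] [-3.14151306e+00  8.81548779e-05 -2.94591470e+00] [ 0.20533699  0.07473848 -0.01238135]
```

View pics/m7.png

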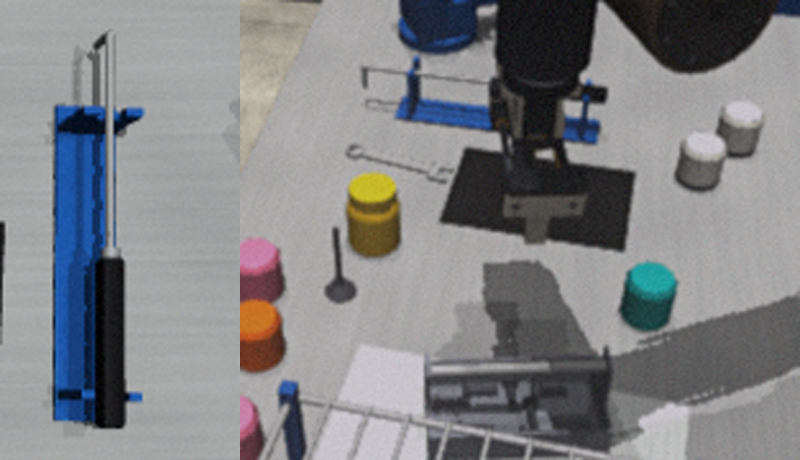

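```bash
python3 - <<'E'
from h import *
s=grab('side')
for uv in [(274.3,254),(342.7,251.6)]: print(ray(s,uv,.098).round(3))
f=grab('top','t7b.png')
print(proj(f,[(.6012,.1765,.1),(.413,.1393,.1),(.507,.158,.1)]).round(0), proj(s,[(.6012,.1765,.098),(.413,.1393,.098)]).round(0))
E
```

```text
[0.601 0.177 0.098]
[0.414 0.14  0.098]
[[208. 206.]
 [222. 283.]
 [215. 244.]] [[274. 254.]
 [343. 251.]]
```

Request:
{"op": "apply_moves", "data": {"commands": [[[-1,-0.015,0.197,0,0],[-1,-0.015,0.197,0,0],[-1,-0.015,0.197,0,0],[-1,0,0,-0.18,0],[-1,0,0,-0.18,0],[-1,0,0,-0.18,0],[-1,0,0,-0.177,0],[-1,0,0,0,0],[1,0,0,0,0],[1,0,0,0,0],[1,0,0,0,0],[1,0,0,0,0]]], "force": 50}}

```text
t: 30.4
eef_pos: [0.5076, 0.1585, 0.0975]
ee_rot: [3.14, 0.002, -2.946]
force: [-0.6, -1.4, -0.3]
width: 0.0612
gripper_force: 0.0
```

Request:
{"op": "apply_moves", "data": {"commands": [[[1,0,0,0,0],[1,0,0,0,0],[1,0,0,0,0],[1,0,0,0,0],[1,0,0,0,0],[1,0,0,0,0],[1,0,0,0,0],[1,0,0,0,0]]]}}

```text
t: 31.2
eef_pos: [0.5069, 0.1582, 0.0959]
ee_rot: [3.142, -0.0, -2.946]
force: [-1.0, 0.8, -0.3]
width: 0.0122
gripper_force: 50.0
```

Request:
{"op": "apply_moves", "data": {"commands": [[[1,0,0,0.04,0],[1,0,0,0.08,0],[1,0,0,0.12,0],[1,0,0,0.12,0],[1,0,0,0.06,0],[1,0,0,0,0]]]}}

```text
t: 31.8
eef_pos: [0.5073, 0.1585, 0.1813]
ee_rot: [3.14, 0.002, -2.946]
force: [-1.0, -0.0, -6.1]
width: 0.0128
gripper_force: 50.0
```

Request:
{"op": "apply_moves", "data": {"commands": [[[1,0,-0.05,0,0],[1,0,-0.1,0,-0.011],[1,0,-0.15,0,-0.011],[1,-0.002,-0.18,0,-0.011],[1,-0.002,-0.18,0,-0.011],[1,-0.002,-0.18,0,-0.011],[1,-0.002,-0.18,0,-0.011],[1,-0.002,-0.18,0,-0.011],[1,-0.002,-0.18,0,-0.011],[1,0,-0.18,0,0],[1,0,-0.18,0,0],[1,0,-0.15,0,0]]]}}

```text
t: 33.0
eef_pos: [0.5028, -0.2218, 0.1781]
ee_rot: [3.141, -0.003, 3.06]
force: [0.8, 0.2, -6.8]
width: 0.0126
gripper_force: 50.0
```

Request:
{"op": "apply_moves", "data": {"commands": [[[1,0,-0.1,0,0],[1,0,-0.06,0,0],[1,0,-0.04,0,0],[1,0,0,0,0],[1,0,0,0,0]]]}}

```text
t: 33.5
eef_pos: [0.5043, -0.2593, 0.1796]
ee_rot: [3.141, -0.001, 3.061]
force: [0.2, 0.6, -6.2]
width: 0.0123
gripper_force: 50.0
```

```bash
python3 - <<'E'
from h import *
f=grab('top','t8.png'); s=grab('side','s8.png')
st=arm.get_state();print(st['eef_pos'],st['ee_rot'],st['force'])
o=np.zeros((400,800,3),np.uint8)
o[:,:400]=cv2.resize(f['image'][170:320,310:460],(400,400),interpolation=cv2.INTER_CUBIC)
o[:,400:]=cv2.resize(s['image'][100:240,250:390],(400,400),interpolation=cv2.INTER_CUBIC)
cv2.imwrite('pics/m8.png',o)
E
```

```text
[ 0.50453549 -0.25903136  0.17993116] [ 3.14136855e+00 -2.73621362e-05  3.06187576e+00] [ 0.27890229 -0.43473235 -6.21323043]
```

View pics/m8.png

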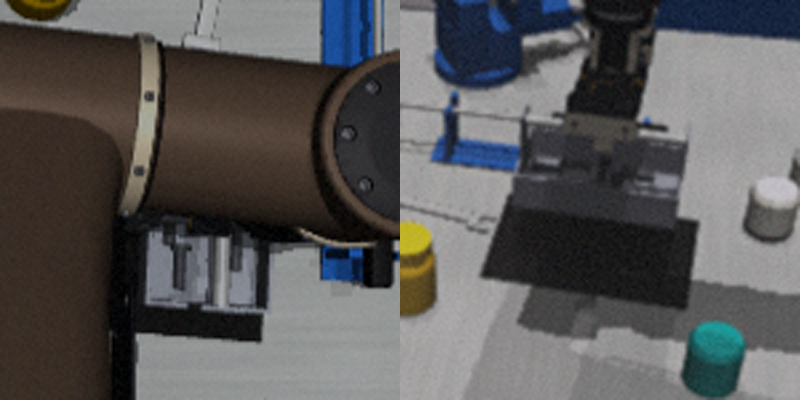

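Carrier hangs level over the mat. I centre it and lower.

Request:
{"op": "apply_moves", "data": {"commands": [[[1,0,0.02,0,0],[1,0,0.022,-0.04,0],[1,0,0,-0.08,0],[1,0,0,-0.1,0],[1,0,0,-0.1,0],[1,0,0,-0.05,0],[1,0,0,-0.03,0],[1,0,0,-0.012,0],[1,0,0,-0.008,0],[1,0,0,0,0]]]}}

```text
t: 34.6
eef_pos: [0.5049, -0.2515, 0.0965]
ee_rot: [-3.141, 0.001, 3.061]
force: [-0.4, -1.1, -6.7]
width: 0.0126
gripper_force: 50.0
```

Request:
{"op": "apply_moves", "data": {"commands": [[[1,0,0,-0.005,0],[1,0,0,-0.004,0],[1,0,0,0,0],[1,0,0,0,0]]]}}

```text
t: 35.0
eef_pos: [0.505, -0.2516, 0.0958]
ee_rot: [-3.141, 0.002, 3.061]
force: [-4.6, 2.2, 5.8]
width: 0.0128
gripper_force: 50.0
```

Request:
{"op": "apply_moves", "data": {"commands": [[[-1,0,0,0,0],[-1,0,0,0,0],[-1,0,0,0,0],[-1,0,0,0.1,0],[-1,0,0,0.16,0],[-1,0,0,0.18,0],[-1,0,0,0.16,0],[-1,-0.16,-0.056,0,0.04],[-1,-0.16,-0.056,0,0.04],[-1,-0.16,-0.056,0,0.04],[-1,-0.16,-0.056,0,0],[-1,-0.16,-0.056,0,0]]]}}

```text
t: 36.2
eef_pos: [0.3434, -0.3079, 0.2144]
ee_rot: [-3.141, 0.001, -2.845]
force: [0.2, 0.3, -0.4]
width: 0.0871
gripper_force: 0.0
```

Request:
{"op": "apply_moves", "data": {"commands": [[[-1,-0.16,-0.056,0,0],[-1,-0.16,-0.056,0,0],[-1,-0.01,-0.004,-0.15,0],[-1,0,0,-0.15,0],[-1,0,0,-0.15,0],[-1,0,0,0,0]]]}}

```text
t: 36.8
eef_pos: [0.2764, -0.3297, 0.1215]
ee_rot: [3.137, -0.004, -2.846]
force: [-0.7, 0.2, -0.4]
width: 0.0877
gripper_force: 0.0
```

```bash
python3 - <<'E'
from h import *
f=grab('top','t9.png'); s=grab('side','s9.png')
st=arm.get_state();print(st['eef_pos'],st['ee_rot'],st['force'])
o=np.zeros((420,800,3),np.uint8)
o[:,:400]=f['image'][:,160:]
o[:,400:]=cv2.resize(s['image'][100:310,200:400],(400,420),interpolation=cv2.INTER_CUBIC)
cv2.imwrite('pics/m9.png',o)
E
```

```text
[ 0.27867128 -0.3309527   0.12471687] [ 3.14149159e+00 -9.26945378e-04 -2.84472577e+00] [ 0.39503894 -0.09646217  0.14397067]
```

View pics/m9.png

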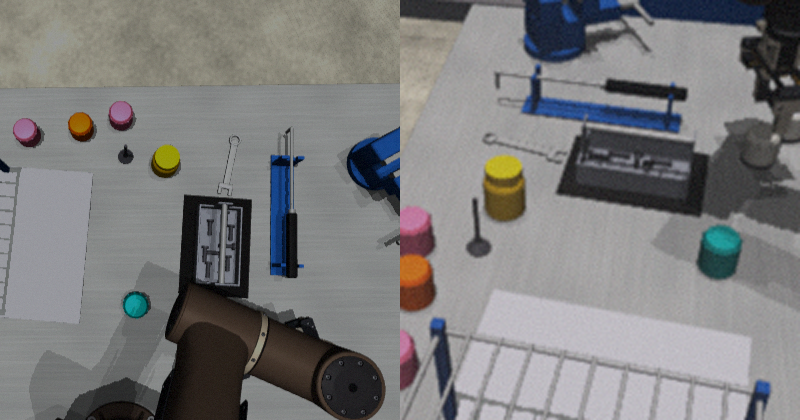

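Carrier sits level in the middle of the mat. The near filter is still at side px (381,172), unmoved. I grasp it.

Request:
{"op": "apply_moves", "data": {"commands": [[[-1,0,0,-0.14,0],[-1,0,0,-0.14,0],[-1,0,0,-0.12,0],[-1,0,0,0,0],[1,0,0,0,0],[1,0,0,0,0],[1,0,0,0,0],[1,0,0,0,0],[1,0,0,0,0],[1,0,0,0.1,0],[1,0,0,0.2,0],[1,0,0,0.2,0]]], "force": 20}}

```text
t: 38.1
eef_pos: [0.2775, -0.3301, 0.1451]
ee_rot: [3.14, -0.002, -2.845]
force: [1.7, -1.2, -3.3]
width: 0.0636
gripper_force: 20.0
```

Request:
{"op": "apply_moves", "data": {"commands": [[[1,0,0,0.15,0],[1,0,0,0.13,0],[1,0.128,0.181,0,0],[1,0.128,0.181,0,0],[1,0.128,0.181,0,0],[1,0.128,0.181,0,0],[1,0.128,0.181,0,0],[1,0.128,0.181,0,0],[1,0.128,0.181,0,0],[1,0.128,0.181,0,0],[1,0.128,0.181,0,0],[1,0.128,0.181,0,0]]]}}

```text
t: 39.3
eef_pos: [0.5347, 0.033, 0.2002]
ee_rot: [3.141, -0.0, -2.845]
force: [0.5, -0.4, -2.0]
width: 0.0635
gripper_force: 20.0
```

Request:
{"op": "apply_moves", "data": {"commands": [[[1,0.128,0.181,0,0],[1,0.128,0.181,0,0],[1,0.128,0.181,0,0],[1,0.128,0.181,0,0],[1,0,0,-0.18,0],[1,0,0,-0.18,0],[1,0,0,-0.18,0],[1,0,0,-0.12,0],[1,0,0,-0.05,0],[1,0,0,0,0]]]}}

```text
t: 40.3
eef_pos: [0.636, 0.1756, 0.0567]
ee_rot: [-3.141, -0.003, -2.845]
force: [0.3, -0.1, -2.9]
width: 0.0633
gripper_force: 20.0
```

Request:
{"op": "apply_moves", "data": {"commands": [[[1,0,0,-0.025,0],[1,0,0,-0.014,0],[1,0,0,-0.008,0],[1,0,0,0,0]]]}}

```text
t: 40.7
eef_pos: [0.6371, 0.1762, 0.0493]
ee_rot: [3.141, 0.001, -2.845]
force: [-0.8, 0.2, -2.6]
width: 0.0635
gripper_force: 20.0
```

Request:
{"op": "apply_moves", "data": {"commands": [[[1,0,0,-0.006,0],[1,0,0,-0.006,0],[1,0,0,0,0],[-1,0,0,0,0],[-1,0,0,0,0],[-1,0,0,0,0],[-1,0,0,0.15,0],[-1,0,0,0.2,0],[-1,0,0,0.2,0],[-1,0,0,0.2,0],[-1,-0.055,-0.197,0,0],[-1,-0.055,-0.197,0,0]]]}}

```text
t: 41.9
eef_pos: [0.6154, 0.0976, 0.1978]
ee_rot: [3.141, 0.003, -2.843]
force: [0.2, -0.6, -0.1]
width: 0.0875
gripper_force: 0.0
```

Request:
{"op": "apply_moves", "data": {"commands": [[[-1,-0.132,-0.173,0,0],[-1,-0.132,-0.173,0,0],[-1,-0.132,-0.173,0,0],[-1,-0.132,-0.173,0,0],[-1,-0.132,-0.173,0,0],[-1,-0.132,-0.173,0,0],[-1,-0.132,-0.173,0,0],[-1,-0.132,-0.173,0,0],[-1,-0.132,-0.173,0,0],[-1,-0.132,-0.173,0,0],[-1,-0.132,-0.173,0,0],[-1,-0.132,-0.173,0,0]]]}}

```text
t: 43.1
eef_pos: [0.297, -0.3191, 0.1968]
ee_rot: [-3.141, 0.001, -2.845]
force: [0.8, -0.3, -0.3]
width: 0.0876
gripper_force: 0.0
```

Request:
{"op": "apply_moves", "data": {"commands": [[[-1,-0.132,-0.173,0,0],[-1,-0.132,-0.173,0,0],[-1,-0.132,-0.173,0,0],[-1,0,0,-0.15,0],[-1,0,0,-0.15,0],[-1,0,0,0,0]]]}}

```text
t: 43.7
eef_pos: [0.2166, -0.4202, 0.1332]
ee_rot: [3.136, -0.003, -2.847]
force: [-0.5, 0.3, -0.5]
width: 0.0876
gripper_force: 0.0
```

```bash
python3 - <<'E'
from h import *
s=grab('side','s10.png');f=grab('top','t10.png')
st=arm.get_state();print(st['eef_pos'],st['ee_rot'])
o=np.zeros((420,800,3),np.uint8)
o[:,:380]=f['image'][:,150:530]
o[:,380:]=cv2.resize(s['image'][100:300,220:420],(420,420),interpolation=cv2.INTER_CUBIC)
cv2.imwrite('pics/m10.png',o)
print(proj(s,[(.219,-.421,.066)]))
E
```

```text
[ 0.21884772 -0.42181927  0.13675184] [ 3.14094486e+00 -1.03883637e-03 -2.84478480e+00]
[[396.12990113 153.19405118]]
```

View pics/m10.png

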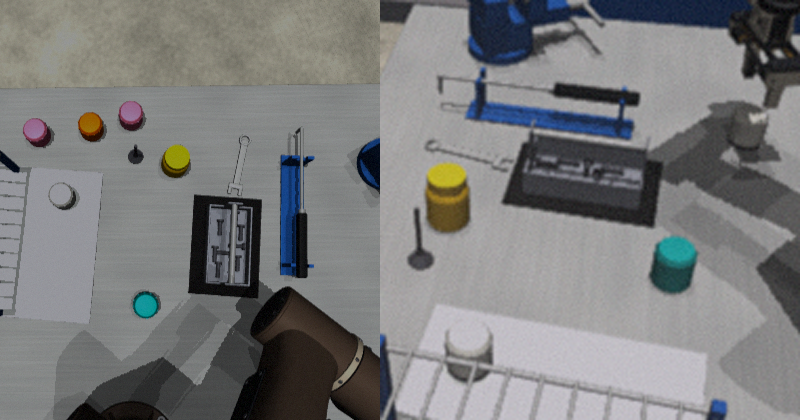

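First filter stands on the plate (top pane (61,195)), and the second is where I left it (side px (395,161)). I fetch it.

Request:
{"op": "apply_moves", "data": {"commands": [[[-1,0,0,-0.15,0],[-1,0,0,-0.15,0],[-1,0,0,-0.16,0],[-1,0,0,0,0],[1,0,0,0,0],[1,0,0,0,0],[1,0,0,0,0],[1,0,0,0,0],[1,0,0,0,0],[1,0,0,0.1,0],[1,0,0,0.2,0],[1,0,0,0.2,0]]]}}

```text
t: 45.0
eef_pos: [0.2182, -0.421, 0.1453]
ee_rot: [3.14, -0.001, -2.845]
force: [0.3, -1.3, -3.4]
width: 0.0629
gripper_force: 20.0
```

Request:
{"op": "apply_moves", "data": {"commands": [[[1,0,0,0.15,0],[1,0,0,0.13,0],[1,0.155,0.18,0,0],[1,0.155,0.18,0,0],[1,0.155,0.18,0,0],[1,0.155,0.18,0,0],[1,0.155,0.18,0,0],[1,0.155,0.18,0,0],[1,0.155,0.18,0,0],[1,0.155,0.18,0,0],[1,0.05,0.2,0,0],[1,0.05,0.2,0,0]]]}}

```text
t: 46.2
eef_pos: [0.487, -0.0519, 0.2003]
ee_rot: [3.141, -0.001, -2.845]
force: [0.2, -0.8, -3.4]
width: 0.063
gripper_force: 20.0
```

Request:
{"op": "apply_moves", "data": {"commands": [[[1,0.05,0.2,0,0],[1,0.05,0.2,0,0],[1,0.05,0.2,0,0],[1,0.05,0.2,0,0],[1,0.05,0.2,0,0],[1,0.05,0.2,0,0],[1,0,0,0,0],[1,0,0,0,0]]]}}

```text
t: 47.0
eef_pos: [0.5463, 0.1871, 0.1999]
ee_rot: [-3.142, -0.001, -2.844]
force: [-0.0, -0.2, -2.3]
width: 0.0632
gripper_force: 20.0
```

Request:
{"op": "apply_moves", "data": {"commands": [[[1,0,0,-0.18,0],[1,0,0,-0.18,0],[1,0,0,-0.18,0],[1,0,0,-0.12,0],[1,0,0,-0.06,0],[1,0,0,-0.025,0],[1,0,0,-0.01,0],[1,0,0,-0.008,0],[1,0,0,0,0],[1,0,0,0,0]]]}}

```text
t: 48.0
eef_pos: [0.5475, 0.1867, 0.0489]
ee_rot: [3.141, 0.002, -2.845]
force: [-1.2, -0.1, 0.9]
width: 0.0631
gripper_force: 20.0
```

Request:
{"op": "apply_moves", "data": {"commands": [[[1,0,0,-0.003,0],[-1,0,0,0,0],[-1,0,0,0,0],[-1,0,0,0,0],[-1,0,0,0.15,0],[-1,0,0,0.2,0],[-1,0,0,0.2,0],[-1,0,0,0.2,0],[-1,-0.04,-0.197,0,0],[-1,-0.04,-0.197,0,0],[-1,-0.04,-0.197,0,0],[-1,-0.04,-0.197,0,0]]]}}

```text
t: 49.2
eef_pos: [0.5144, 0.0275, 0.1974]
ee_rot: [3.142, 0.001, -2.845]
force: [-0.5, -0.2, -0.2]
width: 0.0878
gripper_force: 0.0
```

Request:
{"op": "apply_moves", "data": {"commands": [[[-1,-0.11,-0.19,0.05,0],[-1,-0.11,-0.19,0.05,0],[-1,-0.11,-0.19,0.05,0],[-1,-0.11,-0.19,0.05,0],[-1,-0.11,-0.19,0.05,0],[-1,-0.11,-0.19,0,0],[-1,-0.11,-0.19,0,0],[-1,-0.11,-0.19,0,0],[-1,-0.11,-0.19,0,0],[-1,-0.11,-0.19,0,0],[-1,0,0,0,0],[-1,0,0,0,0]]]}}

```text
t: 50.4
eef_pos: [0.2939, -0.352, 0.2469]
ee_rot: [3.141, -0.0, -2.849]
force: [-0.1, 0.7, -0.2]
width: 0.0875
gripper_force: 0.0
```

```bash
python3 - <<'E'
from h import *
s=grab('side','s11.png');f=grab('top','t11.png')
o=np.zeros((420,800,3),np.uint8)
o[:,:420]=f['image'][:,60:480]
o[:,420:]=cv2.resize(s['image'][90:330,190:407],(380,420),interpolation=cv2.INTER_CUBIC)
cv2.imwrite('pics/m11.png',o)
st=arm.get_state();print(st['t'],st['eef_pos'])
k=(f['image'].max(2)<45).astype(np.uint8)
print(proj(f,[(.5044,-.2506,.1)]))
E
```

```text
50.5 [ 0.29503232 -0.35091145  0.24711881]
[[383.08334814 244.09368829]]
```

View pics/m11.png

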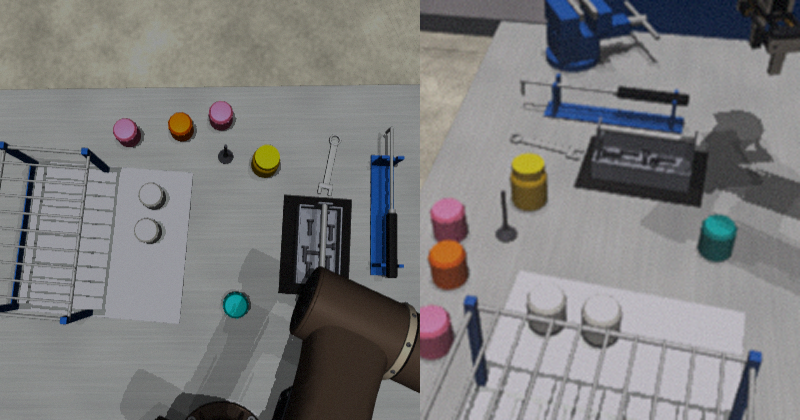

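Everything is in place: both filters upright on the plate at (151,195) and (147,230), the bar over the mat centre at full-image (383,244), the hook in its cradle, and the bystanders unmoved.

```bash
python3 -c "
from station import arm
print(arm.job_done())"
```

```text
the job is handed in; nothing more can be done
None
```

The job is handed in at about 50 s: carrier level in the middle of the mat, both filters (only two were present) upright on the plate, hook in its cradle, and jar, wrench and valve left alone; I cradled the hook before carrying the carrier by its bar to the mat, because the gripper had to be free, and `job_done` returned no verdict.

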